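# Set out the graded bronze bells

## Task

Complete the graded set of bronze bells on the wooden display board: the biggest bell already stands at one end. Stand the four loose bells upright on the four round felt pads, one centred on each, so that the row steps down in height from the big bell, with the tallest loose bell next to it and the smallest farthest away. Set each one gently onto its pad rather than dropping it, do not tip any bell over, and leave the big bell where it stands.

Things in the scene. Friction and masses are not known exactly. Their poses are not given: they have to be found in the camera images.
- bell_136: loose green bronze bell standing on its mouth on the table in front of the board: 136 mm high in all, mouth 72 mm across, narrowing to 37 mm at the crown, with an upright round shank in the middle as the grip, 42 mm high and 20 mm across (a thin collar round its lowest 6 mm). About 600 g. Origin: centre of the mouth (underside), z up. Round: yaw does not matter.
- bell_120: loose green bronze bell standing on its mouth on the table in front of the board: 120 mm high in all, mouth 63 mm across, narrowing to 33 mm at the crown, with an upright round shank in the middle as the grip, 40 mm high and 20 mm across (a thin collar round its lowest 6 mm). About 450 g. Origin: centre of the mouth (underside), z up. Round: yaw does not matter.
- bell_104: loose green bronze bell standing on its mouth on the table in front of the board: 104 mm high in all, mouth 54 mm across, narrowing to 28 mm at the crown, with an upright round shank in the middle as the grip, 38 mm high and 20 mm across (a thin collar round its lowest 6 mm). About 320 g. Origin: centre of the mouth (underside), z up. Round: yaw does not matter.
- bell_088: loose green bronze bell standing on its mouth on the table in front of the board: 88 mm high in all, mouth 45 mm across, narrowing to 23 mm at the crown, with an upright round shank in the middle as the grip, 36 mm high and 20 mm across (a thin collar round its lowest 6 mm). About 220 g. Origin: centre of the mouth (underside), z up. Round: yaw does not matter.
- big_bell: the biggest bell, same shape, 160 mm high, mouth 84 mm across, 1.5 kg, standing loose on the board at one end of the row of pads (either end, about 106 mm from the nearest pad's centre); a small black-and-white scale block, 34 mm square, 24 mm high, stands at the other end. Origin: centre of the underside, 14 mm above the table.
- pad_1: light felt pad, a flat disc 80 mm across and 3 mm thick, fixed on the dark wooden display board (120 x 600 mm, 14 mm thick); its top is 17 mm above the table. Number 1 of four in the row, counted from the robot's left (+y); neighbours about 96 mm apart. Origin: centre of its underside, 14 mm above the table.
- pad_2: light felt pad, a flat disc 80 mm across and 3 mm thick, fixed on the dark wooden display board (120 x 600 mm, 14 mm thick); its top is 17 mm above the table. Number 2 of four in the row, counted from the robot's left (+y); neighbours about 96 mm apart. Origin: centre of its underside, 14 mm above the table.
- pad_3: light felt pad, a flat disc 80 mm across and 3 mm thick, fixed on the dark wooden display board (120 x 600 mm, 14 mm thick); its top is 17 mm above the table. Number 3 of four in the row, counted from the robot's left (+y); neighbours about 96 mm apart. Origin: centre of its underside, 14 mm above the table.
- pad_4: light felt pad, a flat disc 80 mm across and 3 mm thick, fixed on the dark wooden display board (120 x 600 mm, 14 mm thick); its top is 17 mm above the table. Number 4 of four in the row, counted from the robot's left (+y); neighbours about 96 mm apart. Origin: centre of its underside, 14 mm above the table.
There are look-alikes about, which are no part of the job. Leave any orange look-alike of the bell_104 alone.

How it is judged:
At the end, for the whole second after the job is handed in: The four loose bells stand upright (within 0.08 rad) and at rest on the pads, each centre within 14 mm of its pad's centre, in falling order of height from the pad next to the big bell (136, 120, 104, 88 mm) (((horizontal distance between big_bell and pad_1 below 0.2 m and horizontal distance between bell_136 and pad_1 below 0.014 m and horizontal distance between bell_120 and pad_2 below 0.014 m and horizontal distance between bell_104 and pad_3 below 0.014 m and horizontal distance between bell_088 and pad_4 below 0.014 m) or (horizontal distance between big_bell and pad_4 below 0.2 m and horizontal distance between bell_136 and pad_4 below 0.014 m and horizontal distance between bell_120 and pad_3 below 0.014 m and horizontal distance between bell_104 and pad_2 below 0.014 m and horizontal distance between bell_088 and pad_1 below 0.014 m)) and angle between each of bell_136, bell_120, bell_104, bell_088's own z axis and vertical below 0.08 rad and height (world z) of each of bell_136, bell_120, bell_104, bell_088 below 0.021 m and linear speed of each of bell_136, bell_120, bell_104, bell_088 below 0.02 m/s and angular speed of each of bell_136, bell_120, bell_104, bell_088 below 0.15 rad/s); the robot touches nothing.
It fails at once if the big bell is shifted by more than 15 mm or tipped (distance of big_bell from where it was at the start of the episode above 0.015 m or angle between big_bell's own z axis and vertical above 0.3 rad).
It fails at once if a loose bell is tipped over (more than 0.8 rad) (angle between any of bell_136, bell_120, bell_104, bell_088's own z axis and vertical above 0.8 rad).
It fails at once if a bell is banged onto a pad (more than 80 N between them) (contact force between any of pad_1, pad_2, pad_3, pad_4 and bell_136 above 80 N or contact force between any of pad_1, pad_2, pad_3, pad_4 and bell_120 above 80 N or contact force between any of pad_1, pad_2, pad_3, pad_4 and bell_104 above 80 N or contact force between any of pad_1, pad_2, pad_3, pad_4 and bell_088 above 80 N).
It fails at once if a loose bell is let fall onto the board (moving faster than 0.5 m/s just above it, out of the fingers; a fall of about 13 mm or more) ((world x of bell_136 above 0.53 m and height (world z) of bell_136 below 0.04 m and linear speed of bell_136 above 0.5 m/s and contact force between bell_136 and the fingers below 1 N) or (world x of bell_120 above 0.53 m and height (world z) of bell_120 below 0.04 m and linear speed of bell_120 above 0.5 m/s and contact force between bell_120 and the fingers below 1 N) or (world x of bell_104 above 0.53 m and height (world z) of bell_104 below 0.04 m and linear speed of bell_104 above 0.5 m/s and contact force between bell_104 and the fingers below 1 N) or (world x of bell_088 above 0.53 m and height (world z) of bell_088 below 0.04 m and linear speed of bell_088 above 0.5 m/s and contact force between bell_088 and the fingers below 1 N)).
It also fails if it takes over 101 s, if anything falls off the work surface, if the arm or the gripper's body presses on something with over 40 N, if the wrist force passes 120 N, or if a joint passes its speed limit or range.

## Robot

A 7-joint arm with a two-finger parallel gripper is mounted at the origin on the work surface. World frame = base frame: x ahead of the robot, y to its left, z up, the work surface at z = 0. Lengths are in m, angles in rad, forces in N, time in s.
With the tool pointing down it reaches from about 0.4 to 0.875 m from the base axis. Payload 19.3 kg.
Tool frame: the origin (TCP) lies midway between the tips of the shut fingers; the grasp point (between the pads) lies 19 mm behind it; z points along the fingers, y is the direction in which the jaws open and shut (so a half turn about z gives the same grasp; the last joint's range is limited). The gripper opens to 85 mm and grips with 20 to 120 N. Pads are 22 mm wide; open, the fingers measure 114 mm over their backs; the gripper's body (76 mm by 85 mm) begins 54 mm behind the grasp point. The pads swing forward as they close: fully open they stand 13 mm farther back than shut.
Start: joints at [1.096, 0.521, -0.036, 1.599, 0.021, 1.021, -0.113], TCP at [0.246, -0.574, 0.231] pointing down, gripper open.
Joint ranges: [-2.91, 2.91], [-0.3, 2.13], [-1.5, 1.42], [0.17, 2.43], [-1.26, 4.41], [0.16, 1.93], [-2.52, 2.52]. Speed limits (rad/s): [1.89, 1.89, 2.39, 2.39, 3.01, 3.01, 3.01].

## Interface

Orientations are given as [roll, pitch, yaw] about the fixed x, y, z axes, in that order (R = Rz(yaw) Ry(pitch) Rx(roll)).
In Python, from workcell import bot, eyes gives the robot as it stands. The module is installed in compiled form; this text tells all that it offers.
- The arm moves only by the shell command python3 -m jog 'ROWS' [FORCE]. ROWS is JSON, a list of rows, each an object with "delta_pos": the shift along the world's x, y, z in mm, a list of three; "spin": the turn about the world's z in rad; "claw": the closure, from 0 (fully open) to 1 (shut). In form: [{"delta_pos": [tx, ty, tz], "spin": spin, "claw": claw}, ...]. A call has 1 to 8 rows; each row is the pose to reach, as a shift and turn from the pose measured when the call began; what a row does not reach only later rows make up. A row lasts 1/10 s, in which the tool goes at most 50 mm and 8.59 degrees, less where a joint would pass 70% of its speed; a pose out of reach is approached as far as the arm can. A call with a gripper value outside its range is refused whole. The fingers move at their own pace and stop on an object; FORCE is the grip in N (left out, the last holds). Time passes only in rows, so rows that repeat a pose let the fingers close. It gives the time, the measured TCP pose, the force and the opening at its end, in the units of the state.
- bot.observe(): the state, without advancing time (a new reading comes with each control period).
- eyes.grab_frame(name): name is "scene" or "top"; returns the picture (384x512x3 uint8, blue, green, red); there is no depth.
- eyes.camera_params(name): a dict with "fx", "fy", "cx", "cy" (pixels), "origin" and "attitude" of the camera in the world. Camera axes: x right, y up, looking along -z (the intrinsics and any distortion apply to the point x, -y, -z); pixel columns grow to the right and rows downward; lengths in m; the calibration is good to about 2 mm. A picture is of the moment at which its call begins. camera_params takes no time and is no camera call.
- bot.job_done(): hands the job in, once; it reports no verdict.
The state is a dict: "clock": time; "qpos": joint angles; "qd": joint speeds; "joint_efforts": joint torques, N m; "position": TCP position; "tool_rot": TCP orientation; "force": force on the tool from outside, world axes, zero at the start; "moment": the same for the moment, N m; "grip_width": finger opening in m.
Only numpy, scipy, OpenCV 4.12 (cv2) and the standard library are available. Lean on these libraries where they do the work, as an engineer would, in place of code of your own. Each camera call takes 0.05 s, during which the arm holds its last target. There are 200 camera calls.

## Working session

There is one attempt and no reset: what is moved stays moved. The work goes in short steps, Python scripts to look and compute and a shell command to move; the robot and the scene stay as the last step left them, time stands still between calls to the robot, and variables do not carry over. Pictures are saved under pics/ and viewed, about 12 in all and at most 16, crops included, and the job is handed in when it is done.

```bash
mkdir -p pics; python3 - <<'E'
from workcell import bot, eyes
import cv2
s=bot.observe(); print({k:s[k] for k in('clock','position','tool_rot','grip_width','force')})
for n in('scene','top'):
    print(n,eyes.camera_params(n)); cv2.imwrite(f'pics/{n}0.png',eyes.grab_frame(n))
E
```

```text
{'clock': 0.0, 'position': array([ 0.24597765, -0.5741906 ,  0.23073675]), 'tool_rot': array([-3.14045708e+00,  6.27794598e-05,  4.04764743e-01]), 'grip_width': 0.08561211353323231, 'force': array([ 0.51112492, -0.19861728, -0.73260231])}
scene {'fx': 346.79480688682565, 'fy': 346.79480688682565, 'cx': 259.9029046444345, 'cy': 192.44017459057577, 'origin': array([ 0.7356583 , -0.37294204,  0.69545419]), 'attitude': array([ 0.58276217, -0.01457725,  0.54517478])}
top {'fx': 406.9742111943297, 'fy': 406.9742111943297, 'cx': 255.5972960796919, 'cy': 194.87811102667328, 'origin': array([0.41393417, 0.01441586, 1.04460554]), 'attitude': array([ 0.12091283, -0.00988734, -1.56399269])}
```

View pics/top0.png

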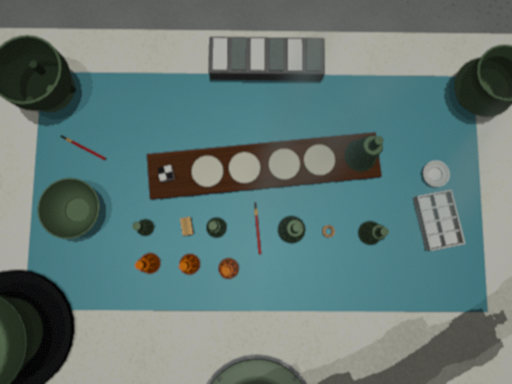

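View pics/scene0.png

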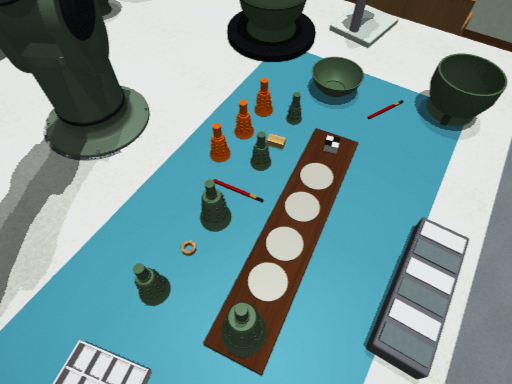

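The top picture has image up = +x and image right = -y. The big bell is at (366,150), next to pad_4, with the scale block at the left. The green bells are at about (143,227), (216,227), (292,229) and (373,232), and the orange look-alikes are nearer the robot. Next I'll measure pads and bells in both views.

```bash
cat > h.py <<'E'
import numpy as np, cv2
from scipy.spatial.transform import Rotation as R
from workcell import bot, eyes
P={n:eyes.camera_params(n) for n in('scene','top')}
def rot(n): return R.from_euler('xyz',P[n]['attitude']).as_matrix()
def ray(n,uv):
    p=P[n]; d=np.array([(uv[0]-p['cx'])/p['fx'],-(uv[1]-p['cy'])/p['fy'],-1]); return p['origin'],rot(n)@d
def plane(n,uv,z):
    o,d=ray(n,uv); return o+d*(z-o[2])/d[2]
def proj(n,X):
    p=P[n]; c=rot(n).T@(np.asarray(X)-p['origin']); return np.array([p['cx']-p['fx']*c[0]/c[2],p['cy']+p['fy']*c[1]/c[2]])
def tri(a,b):
    o1,d1=ray('top',a);o2,d2=ray('scene',b); A=np.stack([d1,-d2],1); t=np.linalg.lstsq(A,o2-o1,rcond=None)[0]
    p,q=o1+t[0]*d1,o2+t[1]*d2; return (p+q)/2,np.linalg.norm(p-q)
def blobs(m,lo,hi):
    n,l,s,c=cv2.connectedComponentsWithStats(m.astype(np.uint8)); return [(c[i],s[i],l==i) for i in range(1,n) if lo<s[i,4]<hi]
E
python3 - <<'E'
from h import *
im={n:cv2.imread(f'pics/{n}0.png') for n in P}
for n in P:
    g=im[n].astype(int); hsv=cv2.cvtColor(im[n],cv2.COLOR_BGR2HSV)
    print(n,'pads')
    for c,s,m in blobs((hsv[...,1]<50)&(hsv[...,2]>150),400,2500):
        cnt=max(cv2.findContours(m.astype(np.uint8),0,1)[0],key=len)
        X=np.array([plane(n,p[0],.017)[:2] for p in cnt]); (x,y),r=cv2.minEnclosingCircle((X*1e3).astype(np.float32))
        if 36<r<46: print(c.round(1),plane(n,c,.017).round(4),'r',round(r,1),'circ',round(x,1),round(y,1))
    print(n,'green')   # green bronze: dark, G>=B
    for c,s,m in blobs((g.max(2)<150)&(g[...,1]>=g[...,0])&(g[...,1]>g[...,2]),100,3000):
        print(c.round(1),s, plane(n,c,.0).round(3))
a=cv2.resize(im['top'][205:255,125:395],None,fx=2.9,fy=2.9,interpolation=2)
b=cv2.resize(im['scene'][85:315,125:315],None,fx=2.0,fy=2.0,interpolation=2)
o=np.zeros((600,790,3),np.uint8); o[:a.shape[0],:a.shape[1]]=a[:,:790]; b=b[:600-a.shape[0]]; o[a.shape[0]:a.shape[0]+b.shape[0],:b.shape[1]]=b; cv2.imwrite('pics/crop1.png',o)
E
```

```text
scene pads
[316.3 175.6] [0.6032 0.1285 0.017 ] r 39.8 circ 603.0 129.1
[301.9 206.1] [0.6133 0.0332 0.017 ] r 39.7 circ 613.0 34.0
[284.3 243.3] [ 0.6241 -0.0693  0.017 ] r 40.2 circ 623.2 -67.8
[267.4 281.4] [ 0.6358 -0.1601  0.017 ] r 40.0 circ 635.4 -159.2
scene green
[271.9  18.8] [ 240    0   67   47 2240] [0.156 0.685 0.   ]
[492.2  18.5] [ 465    0   47   43 1492] [0.833 1.122 0.   ]
[366.1  16.5] [359  10  15  18 114] [0.438 0.883 0.   ]
[359.   35.5] [330  20  68  28 294] [0.461 0.758 0.   ]
[336.8  75.9] [ 312   57   52   40 1616] [0.485 0.52  0.   ]
[294.6 110.1] [286  92  16  33 331] [0.445 0.317 0.   ]
[260.6 153.4] [251 131  20  40 529] [0.445 0.129 0.   ]
[213.9 208.5] [ 200  180   31   51 1087] [ 0.439 -0.07   0.   ]
[150.7 284.9] [ 133  263   37   43 1067] [ 0.435 -0.285  0.   ]
[243.3 330. ] [ 222  302   44   55 1835] [ 0.642 -0.261  0.   ]
top pads
[219.6  53.5] [0.916  0.1032 0.017 ] r 44.1 circ 916.8 104.5
[294.4  54.4] [ 0.9159 -0.0955  0.017 ] r 44.2 circ 916.9 -95.1
[318.7 159.7] [ 0.6314 -0.1568  0.017 ] r 36.7 circ 632.1 -157.5
[283.9 163.5] [ 0.6207 -0.0672  0.017 ] r 37.0 circ 621.0 -67.0
[244.1 167.2] [0.6101 0.0352 0.017 ] r 38.2 circ 610.1 34.9
[206.9 170.8] [0.6    0.1302 0.017 ] r 38.0 circ 600.4 130.3
top green
[238.4  54.2] [227  36  24  41 635] [0.923 0.054 0.   ]
[296.   59.3] [ 261   37   66   45 1874] [ 0.91  -0.101  0.   ]
[363.4 152.1] [ 344  133   40   38 1028] [ 0.656 -0.277  0.   ]
[436.6 175.4] [423 162  26  25 132] [ 0.596 -0.468  0.   ]
[438.5 217.9] [ 413  189   52   62 1090] [ 0.485 -0.467  0.   ]
[216.1 227.2] [206 217  21  21 330] [0.457 0.105 0.   ]
[291.1 229.1] [278 216  28  28 598] [ 0.453 -0.087  0.   ]
[143.5 226.8] [132 219  23  17 280] [0.457 0.291 0.   ]
[371.9 232.4] [358 221  31  24 541] [ 0.447 -0.294  0.   ]
[  8.5 280.9] [  0 271  21  24 144] [0.319 0.623 0.   ]
[256.2 371.5] [ 206  354  101   30 2042] [0.104 0.001 0.   ]
```

View pics/crop1.png

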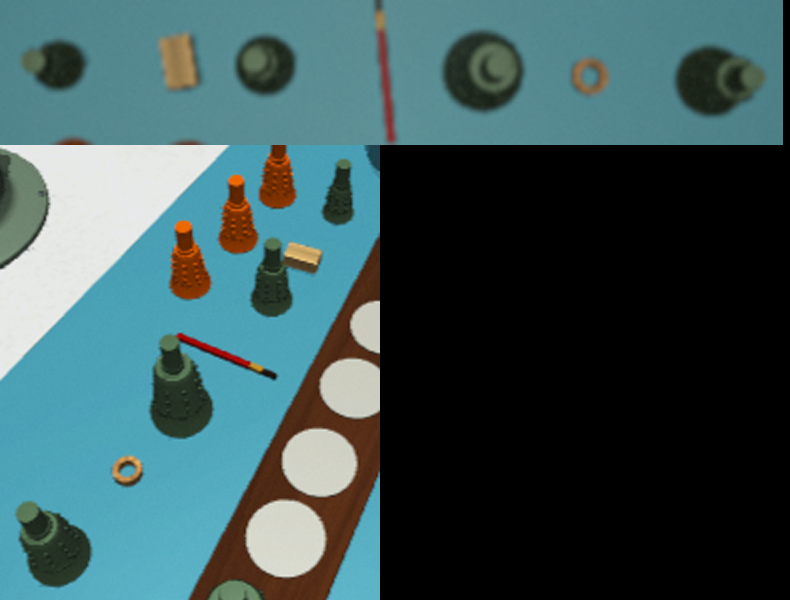

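```bash
python3 - <<'E'
from h import *
im={n:cv2.imread(f'pics/{n}0.png') for n in P}
T={'088':((136.4,226.4),(297,95),(146.4,227.4),.088),'104':((213.5,226.2),(261.5,134),(216.6,227.4),.104),'136':((295.3,228.1),(210,183),(291.4,229.2),.136),'120':((384.3,231.6),(139.5,267.5),(370.5,232.5),.12)}
for k,(a,b,c,h) in T.items():
    X,e=tri(a,b); print(k,'tri',X.round(4),'gap',round(e,4),'top-plane',plane('top',a,h)[:2].round(4),'scene-plane',plane('scene',b,h)[:2].round(4),'mouth',plane('top',c,0)[:2].round(4))
E
```

```text
088 tri [0.456  0.2873 0.0815] gap 0.0048 top-plane [0.4537 0.2841] scene-plane [0.4608 0.282 ] mouth [0.455  0.2833]
104 tri [0.4573 0.1043 0.1017] gap 0.0058 top-plane [0.4548 0.1024] scene-plane [0.4606 0.1044] mouth [0.4563 0.1042]
136 tri [ 0.4518 -0.0828  0.1282] gap 0.0025 top-plane [ 0.4505 -0.0828] scene-plane [ 0.4566 -0.086 ] mouth [ 0.4531 -0.0874]
120 tri [ 0.4459 -0.2873  0.1147] gap 0.0031 top-plane [ 0.4447 -0.2868] scene-plane [ 0.4497 -0.287 ] mouth [ 0.4461 -0.2903]
```

Both views agree to about 5 mm, and the heights and mouth diameters identify the bells:

| Bell | x, y (m) | Goes to |
|---|---|---|
| 136 | 0.453, -0.085 | pad_4 |
| 120 | 0.447, -0.288 | pad_3 |
| 104 | 0.457, 0.103 | pad_2 |
| 088 | 0.457, 0.283 | pad_1 |

I'll grip with the jaws along x (yaw about 1.57), so they open across the row, clear of neighbouring bells. The first move is to above bell_136.

```bash
python3 -m jog '[{"delta_pos":[20,45,0],"spin":0.14,"claw":0},{"delta_pos":[40,90,0],"spin":0.28,"claw":0},{"delta_pos":[60,135,0],"spin":0.42,"claw":0},{"delta_pos":[80,180,0],"spin":0.56,"claw":0},{"delta_pos":[100,225,0],"spin":0.7,"claw":0},{"delta_pos":[120,270,0],"spin":0.84,"claw":0},{"delta_pos":[130,310,0],"spin":0.98,"claw":0},{"delta_pos":[140,350,0],"spin":1.1,"claw":0}]' 50
```

```text
clock: 0.9
position: [0.3862, -0.2224, 0.2307]
tool_rot: [-3.14, 0.0, 1.511]
force: [1.7, -0.5, -0.2]
grip_width: 0.0854
```

```bash
python3 -m jog '[{"delta_pos":[20,40,0],"spin":0.06,"claw":0},{"delta_pos":[40,80,0],"spin":0.06,"claw":0},{"delta_pos":[55,115,-15],"spin":0.06,"claw":0},{"delta_pos":[67,137,-30],"spin":0.06,"claw":0},{"delta_pos":[67,137,-30],"spin":0.06,"claw":0}]'
cat > snap.py <<'E'
import sys; from h import *
k=sys.argv[1]; x,y,w=map(int,sys.argv[2:5]); u,v,_=map(int,sys.argv[5:8])
f=lambda n,x,y:cv2.resize(eyes.grab_frame(n)[max(y-w//2,0):y+w//2,max(x-w//2,0):x+w//2],(395,395),interpolation=2)
cv2.imwrite(f'pics/{k}.png',np.hstack([f('top',x,y),f('scene',u,v)]))
E
python3 snap.py s1 292 215 120 215 180 0; python3 -c "
from h import *
s=bot.observe();print(s['position'],s['clock'])
for z in(.19,.136):
  for n in P: print(n,z,proj(n,[*s['position'][:2],z]))"
```

```text
clock: 1.4
position: [0.4535, -0.0822, 0.1993]
tool_rot: [-3.139, -0.002, 1.576]
force: [0.2, -1.0, 0.0]
grip_width: 0.0852
[ 0.45286763 -0.08528184  0.20043816] 1.5
scene 0.19 [205.46320788 164.9927186 ]
top 0.19 [299.20851255 225.96184532]
scene 0.136 [208.66157428 181.91693404]
top 0.136 [296.39317437 227.04663208]
```

View pics/s1.png

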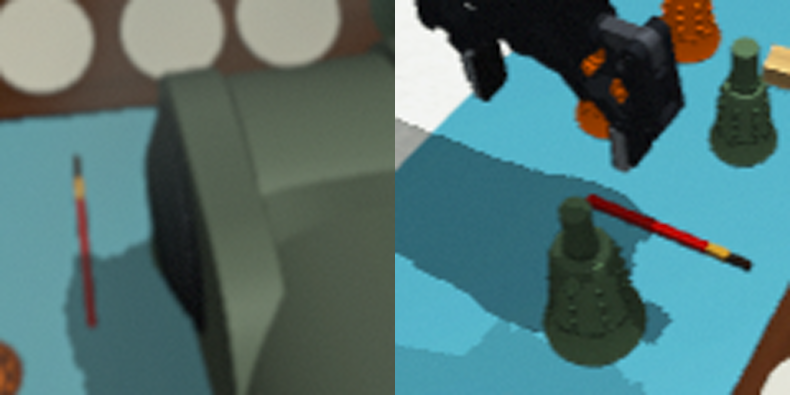

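The scene crop shows the fingers straddling bell_136. The fingertip midpoint is at about (203.6,159.5) px against a predicted (204,158), and the shank top is at (209.7,183.5) against (208.7,182). That is good to 2–3 mm, so I'll descend and grip.

```bash
python3 -m jog '[{"delta_pos":[1,0,-30],"spin":0,"claw":0},{"delta_pos":[1,0,-60],"spin":0,"claw":0},{"delta_pos":[1,0,-80],"spin":0,"claw":0},{"delta_pos":[1,0,-93],"spin":0,"claw":0},{"delta_pos":[1,0,-95],"spin":0,"claw":0},{"delta_pos":[1,0,-95],"spin":0,"claw":0.3},{"delta_pos":[1,0,-95],"spin":0,"claw":0.5},{"delta_pos":[1,0,-95],"spin":0,"claw":0.6}]' 50
python3 -m jog '[{"delta_pos":[0,0,0],"spin":0,"claw":0.7},{"delta_pos":[0,0,0],"spin":0,"claw":0.8},{"delta_pos":[0,0,0],"spin":0,"claw":0.9},{"delta_pos":[0,0,0],"spin":0,"claw":0.9},{"delta_pos":[0,0,0],"spin":0,"claw":0.9},{"delta_pos":[0,0,0],"spin":0,"claw":0.9}]' 60
```

```text
clock: 2.3
position: [0.4542, -0.0857, 0.1062]
tool_rot: [-3.141, 0.0, 1.571]
force: [-0.3, 0.2, -0.6]
grip_width: 0.044
clock: 2.9
position: [0.4544, -0.0858, 0.1069]
tool_rot: [-3.141, 0.001, 1.571]
force: [-3.8, -0.6, 13.3]
grip_width: 0.0186
```

```bash
python3 -m jog '[{"delta_pos":[0,0,5],"spin":0,"claw":1},{"delta_pos":[0,0,20],"spin":0,"claw":1},{"delta_pos":[0,0,40],"spin":0,"claw":1},{"delta_pos":[0,0,55],"spin":0,"claw":1},{"delta_pos":[0,0,60],"spin":0,"claw":1},{"delta_pos":[0,0,60],"spin":0,"claw":1}]' 60
python3 snap.py s2 292 215 120 215 180 0
```

```text
clock: 3.5
position: [0.4545, -0.0859, 0.1672]
tool_rot: [3.141, 0.001, 1.571]
force: [-0.3, 0.1, -6.7]
grip_width: 0.0182
```

View pics/s2.png

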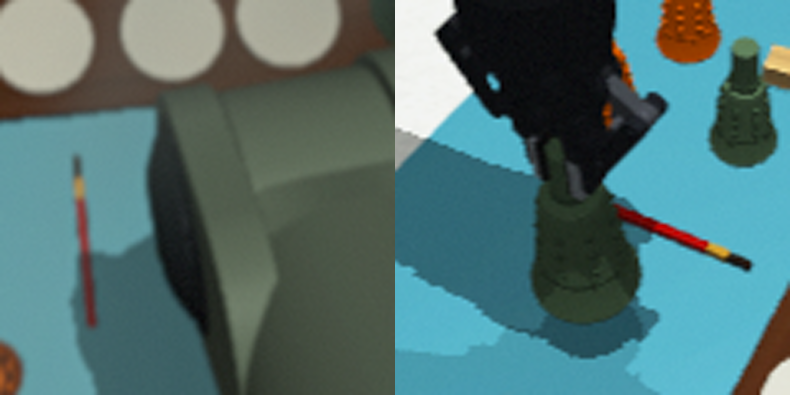

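```bash
python3 - <<'E'
from h import *
s=bot.observe();p=s['position'];print(p)
t=np.linspace(0,6.28,90)
r=np.array([proj('scene',[p[0]+.036*np.cos(a),p[1]+.036*np.sin(a),p[2]-.1069]) for a in t])
q=(r-[155,120])*395/120+[395,0]; print('ring predicted in crop',q.min(0),q.max(0))
E
python3 -m jog '[{"delta_pos":[25,-10,0],"spin":0,"claw":1},{"delta_pos":[55,-22,0],"spin":0,"claw":1},{"delta_pos":[85,-34,0],"spin":0,"claw":1},{"delta_pos":[115,-46,0],"spin":0,"claw":1},{"delta_pos":[145,-58,0],"spin":0,"claw":1},{"delta_pos":[168,-68,0],"spin":0,"claw":1},{"delta_pos":[179,-72,0],"spin":0,"claw":1},{"delta_pos":[179,-72,0],"spin":0,"claw":1}]'
python3 snap.py s3 300 170 140 270 270 0
python3 - <<'E'
from h import *
s=bot.observe();p=s['position'];print(p)
t=np.linspace(0,6.28,90)
r=np.array([proj('scene',[p[0]+.036*np.cos(a),p[1]+.036*np.sin(a),p[2]-.1069]) for a in t])
q=(r-[200,200])*395/140+[395,0]; print('ring predicted in crop',q.min(0),q.max(0))
E
```

```text
[ 0.45397383 -0.08585397  0.16629476]
ring predicted in crop [529.74163612 226.95191761] [640.48853286 320.88944262]
clock: 4.4
position: [0.6335, -0.1581, 0.1644]
tool_rot: [-3.139, 0.0, 1.571]
force: [-1.4, 1.0, -5.8]
grip_width: 0.0181
[ 0.63215851 -0.15747624  0.16493663]
ring predicted in crop [531.48577567 153.75484732] [637.66717102 255.91243403]
```

View pics/s3.png

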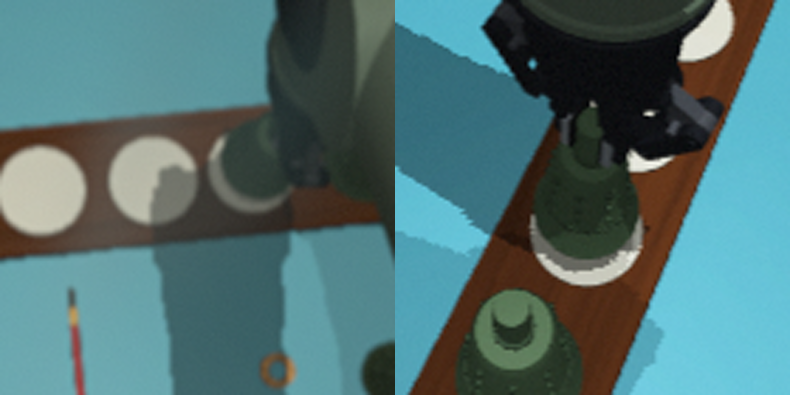

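Bell_136 hangs upright over pad_4. Its mouth edge is at 535–640 in the crop against a predicted 531–638, so it sits under the TCP to about 1 mm. I'll lower it gently.

```bash
python3 -m jog '[{"delta_pos":[1,0,-12],"spin":0,"claw":1},{"delta_pos":[1,0,-24],"spin":0,"claw":1},{"delta_pos":[1,0,-32],"spin":0,"claw":1},{"delta_pos":[1,0,-36],"spin":0,"claw":1},{"delta_pos":[1,0,-38],"spin":0,"claw":1},{"delta_pos":[1,0,-39],"spin":0,"claw":1},{"delta_pos":[1,0,-39],"spin":0,"claw":1}]'
python3 -m jog '[{"delta_pos":[0,0,-1],"spin":0,"claw":1},{"delta_pos":[0,0,-1],"spin":0,"claw":1}]'
```

```text
clock: 5.2
position: [0.6333, -0.1575, 0.1261]
tool_rot: [-3.139, 0.0, 1.572]
force: [0.0, 0.4, -5.7]
grip_width: 0.0181
clock: 5.4
position: [0.6334, -0.1575, 0.1253]
tool_rot: [-3.139, 0.0, 1.572]
force: [0.0, -0.2, -6.0]
grip_width: 0.0185
```

```bash
python3 -m jog '[{"delta_pos":[0,0,-1],"spin":0,"claw":1},{"delta_pos":[0,0,-1],"spin":0,"claw":1}]';python3 -m jog '[{"delta_pos":[0,0,-1],"spin":0,"claw":1},{"delta_pos":[0,0,-1],"spin":0,"claw":1}]'
```

```text
clock: 5.6
position: [0.6334, -0.1575, 0.1243]
tool_rot: [-3.139, 0.0, 1.572]
force: [-0.1, 0.1, -5.2]
grip_width: 0.0181
clock: 5.8
position: [0.6335, -0.1576, 0.1241]
tool_rot: [-3.139, 0.001, 1.571]
force: [-3.5, -0.7, 5.5]
grip_width: 0.0183
```

Contact is at 0.1241, as predicted. I'll release and lift.

```bash
python3 -m jog '[{"delta_pos":[0,0,0],"spin":0,"claw":0.75},{"delta_pos":[0,0,0],"spin":0,"claw":0.65},{"delta_pos":[0,0,0],"spin":0,"claw":0.5},{"delta_pos":[0,0,0],"spin":0,"claw":0.3},{"delta_pos":[0,0,0],"spin":0,"claw":0},{"delta_pos":[0,0,10],"spin":0,"claw":0},{"delta_pos":[0,0,40],"spin":0,"claw":0},{"delta_pos":[0,0,80],"spin":0,"claw":0}]'
python3 -m jog '[{"delta_pos":[-40,0,0],"spin":0,"claw":0},{"delta_pos":[-85,0,0],"spin":0,"claw":0},{"delta_pos":[-130,-20,0],"spin":0,"claw":0},{"delta_pos":[-160,-50,0],"spin":0,"claw":0},{"delta_pos":[-180,-90,0],"spin":0,"claw":0},{"delta_pos":[-185,-125,-5],"spin":0,"claw":0},{"delta_pos":[-185,-131,-15],"spin":0,"claw":0},{"delta_pos":[-185,-131,-20],"spin":0,"claw":0}]'
python3 snap.py s4 320 190 160 210 270 0
python3 -c "
from h import *
s=bot.observe();print(s['position'],s['clock'])
for n in P: print(n,proj(n,[.6335,-.1576,.153]),proj(n,[*s['position'][:2],.12]))"
```

```text
clock: 6.6
position: [0.6328, -0.1574, 0.2043]
tool_rot: [-3.137, 0.0, 1.572]
force: [1.5, -0.2, 0.5]
grip_width: 0.0852
clock: 7.4
position: [0.4475, -0.2891, 0.1841]
tool_rot: [-3.137, 0.0, 1.57]
force: [0.6, 0.1, -0.3]
grip_width: 0.0853
[ 0.44801578 -0.28702774  0.18395366] 7.5
scene [269.65370997 252.29002606] [138.76210818 267.03563052]
top [328.997163   146.27362976] [384.34532241 230.12620021]
```

View pics/s4.png

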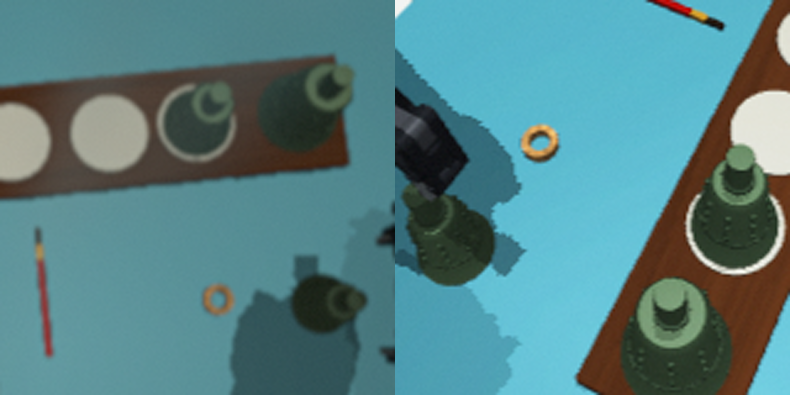

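Bell_136 is concentric on pad_4, with an even white rim in both views, and the hand is above bell_120. I'll descend and grip.

```bash
python3 -m jog '[{"delta_pos":[0,-1,-30],"spin":0,"claw":0},{"delta_pos":[0,-1,-60],"spin":0,"claw":0},{"delta_pos":[0,-1,-80],"spin":0,"claw":0},{"delta_pos":[0,-1,-92],"spin":0,"claw":0},{"delta_pos":[0,-1,-93],"spin":0,"claw":0},{"delta_pos":[0,-1,-93],"spin":0,"claw":0.3},{"delta_pos":[0,-1,-93],"spin":0,"claw":0.5},{"delta_pos":[0,-1,-93],"spin":0,"claw":0.6}]' 50
python3 -m jog '[{"delta_pos":[0,0,0],"spin":0,"claw":0.7},{"delta_pos":[0,0,0],"spin":0,"claw":0.8},{"delta_pos":[0,0,0],"spin":0,"claw":0.9},{"delta_pos":[0,0,0],"spin":0,"claw":1},{"delta_pos":[0,0,0],"spin":0,"claw":1},{"delta_pos":[0,0,0],"spin":0,"claw":1}]' 60
python3 -m jog '[{"delta_pos":[0,0,5],"spin":0,"claw":1},{"delta_pos":[0,0,20],"spin":0,"claw":1},{"delta_pos":[0,0,40],"spin":0,"claw":1},{"delta_pos":[0,0,55],"spin":0,"claw":1},{"delta_pos":[0,0,60],"spin":0,"claw":1},{"delta_pos":[0,0,60],"spin":0,"claw":1}]' 60
```

```text
clock: 8.3
position: [0.4484, -0.2883, 0.0919]
tool_rot: [-3.138, -0.0, 1.573]
force: [0.2, 0.2, 0.3]
grip_width: 0.044
clock: 8.9
position: [0.4483, -0.2886, 0.0925]
tool_rot: [-3.138, 0.0, 1.573]
force: [-4.3, 0.6, 10.4]
grip_width: 0.0183
clock: 9.5
position: [0.4484, -0.2887, 0.1528]
tool_rot: [-3.138, 0.001, 1.572]
force: [-0.6, 0.0, -5.3]
grip_width: 0.018
```

```bash
python3 -m jog '[{"delta_pos":[0,25,0],"spin":0,"claw":1},{"delta_pos":[0,60,0],"spin":0,"claw":1},{"delta_pos":[0,95,0],"spin":0,"claw":1},{"delta_pos":[0,130,0],"spin":0,"claw":1},{"delta_pos":[10,165,0],"spin":0,"claw":1},{"delta_pos":[20,200,0],"spin":0,"claw":1},{"delta_pos":[40,221,0],"spin":0,"claw":1},{"delta_pos":[60,221,0],"spin":0,"claw":1}]'
python3 -m jog '[{"delta_pos":[30,0,0],"spin":0,"claw":1},{"delta_pos":[60,0,0],"spin":0,"claw":1},{"delta_pos":[90,0,0],"spin":0,"claw":1},{"delta_pos":[108,0,0],"spin":0,"claw":1},{"delta_pos":[114,0,0],"spin":0,"claw":1},{"delta_pos":[114,0,0],"spin":0,"claw":1},{"delta_pos":[114,0,0],"spin":0,"claw":1}]'
python3 snap.py s5 280 180 140 280 240 0
python3 - <<'E'
from h import *
s=bot.observe();p=s['position'];print(p)
t=np.linspace(0,6.28,90)
r=np.array([proj('scene',[p[0]+.0315*np.cos(a),p[1]+.0315*np.sin(a),p[2]-.0925]) for a in t])
q=(r-[210,170])*395/140+[395,0]; print('ring predicted in crop',q.min(0),q.max(0))
E
```

```text
clock: 10.3
position: [0.5087, -0.0642, 0.1523]
tool_rot: [-3.138, -0.0, 1.577]
force: [0.9, -1.2, -4.5]
grip_width: 0.0181
clock: 11.0
position: [0.6216, -0.0642, 0.1516]
tool_rot: [-3.136, -0.0, 1.577]
force: [0.6, 0.3, -5.1]
grip_width: 0.0183
[ 0.62190139 -0.06428324  0.15217521]
ring predicted in crop [566.18984319 136.63395601] [653.10916364 214.67818427]
```

View pics/s5.png

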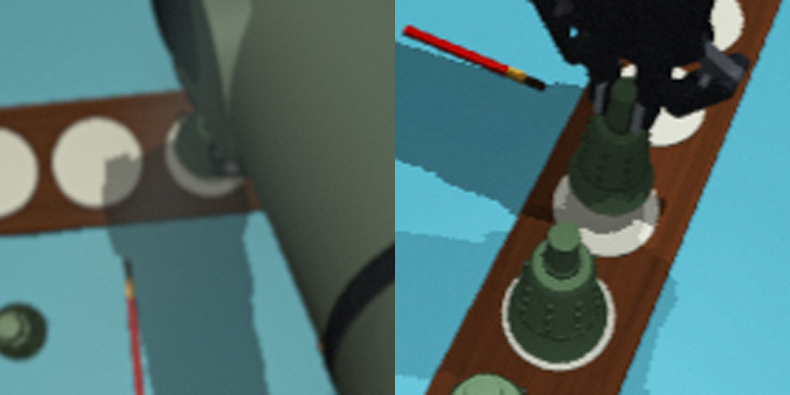

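Bell_120 is under the TCP (mouth edge at 568–655 against a predicted 566–653). I'll correct y by -4 mm and lower it.

```bash
python3 -m jog '[{"delta_pos":[0,-4,-12],"spin":0,"claw":1},{"delta_pos":[0,-4,-24],"spin":0,"claw":1},{"delta_pos":[0,-4,-32],"spin":0,"claw":1},{"delta_pos":[0,-4,-36],"spin":0,"claw":1},{"delta_pos":[0,-4,-39],"spin":0,"claw":1},{"delta_pos":[0,-4,-40],"spin":0,"claw":1},{"delta_pos":[0,-4,-41],"spin":0,"claw":1},{"delta_pos":[0,-4,-41],"spin":0,"claw":1}]'
python3 -m jog '[{"delta_pos":[0,0,-1],"spin":0,"claw":1},{"delta_pos":[0,0,-1],"spin":0,"claw":1}]'
python3 -m jog '[{"delta_pos":[0,0,-1],"spin":0,"claw":1},{"delta_pos":[0,0,-1],"spin":0,"claw":1}]'
```

```text
clock: 11.9
position: [0.622, -0.0683, 0.1113]
tool_rot: [-3.137, -0.0, 1.577]
force: [-0.9, -0.1, -4.4]
grip_width: 0.0182
clock: 12.1
position: [0.622, -0.0683, 0.1104]
tool_rot: [-3.137, -0.0, 1.577]
force: [0.8, 0.3, -5.4]
grip_width: 0.0183
clock: 12.3
position: [0.6221, -0.0683, 0.1096]
tool_rot: [-3.138, -0.0, 1.577]
force: [-0.1, 1.1, -1.9]
grip_width: 0.0182
```

```bash
python3 -m jog '[{"delta_pos":[0,0,-0.5],"spin":0,"claw":1},{"delta_pos":[0,0,-0.5],"spin":0,"claw":0.75},{"delta_pos":[0,0,-0.5],"spin":0,"claw":0.6},{"delta_pos":[0,0,0],"spin":0,"claw":0.3},{"delta_pos":[0,0,0],"spin":0,"claw":0},{"delta_pos":[0,0,15],"spin":0,"claw":0},{"delta_pos":[0,0,45],"spin":0,"claw":0},{"delta_pos":[0,0,75],"spin":0,"claw":0}]'
python3 -m jog '[{"delta_pos":[-40,20,0],"spin":0,"claw":0},{"delta_pos":[-80,50,0],"spin":0,"claw":0},{"delta_pos":[-110,85,0],"spin":0,"claw":0},{"delta_pos":[-140,120,0],"spin":0,"claw":0},{"delta_pos":[-160,155,0],"spin":0,"claw":0},{"delta_pos":[-165,171,-10],"spin":0,"claw":0},{"delta_pos":[-165,171,-15],"spin":0,"claw":0},{"delta_pos":[-165,171,-15],"spin":0,"claw":0}]'
```

```text
clock: 13.1
position: [0.622, -0.0681, 0.1864]
tool_rot: [-3.137, -0.0, 1.577]
force: [-0.2, -1.3, 1.0]
grip_width: 0.0857
clock: 13.9
position: [0.4572, 0.1027, 0.1716]
tool_rot: [-3.138, 0.0, 1.577]
force: [1.0, 0.3, 0.7]
grip_width: 0.0855
```

```bash
python3 -m jog '[{"delta_pos":[0,1,-30],"spin":0,"claw":0},{"delta_pos":[0,1,-60],"spin":0,"claw":0},{"delta_pos":[0,1,-80],"spin":0,"claw":0},{"delta_pos":[0,1,-94],"spin":0,"claw":0},{"delta_pos":[0,1,-95],"spin":0,"claw":0},{"delta_pos":[0,1,-95],"spin":0,"claw":0.3},{"delta_pos":[0,1,-95],"spin":0,"claw":0.5},{"delta_pos":[0,1,-95],"spin":0,"claw":0.6}]' 50
python3 -m jog '[{"delta_pos":[0,0,0],"spin":0,"claw":0.7},{"delta_pos":[0,0,0],"spin":0,"claw":0.8},{"delta_pos":[0,0,0],"spin":0,"claw":0.9},{"delta_pos":[0,0,0],"spin":0,"claw":1},{"delta_pos":[0,0,0],"spin":0,"claw":1},{"delta_pos":[0,0,0],"spin":0,"claw":1}]' 60
python3 -m jog '[{"delta_pos":[0,0,5],"spin":0,"claw":1},{"delta_pos":[0,0,20],"spin":0,"claw":1},{"delta_pos":[0,0,40],"spin":0,"claw":1},{"delta_pos":[0,0,55],"spin":0,"claw":1},{"delta_pos":[0,0,60],"spin":0,"claw":1},{"delta_pos":[0,0,60],"spin":0,"claw":1}]' 60
```

```text
clock: 14.7
position: [0.4577, 0.1035, 0.0774]
tool_rot: [-3.139, -0.0, 1.577]
force: [-0.5, -0.2, 0.5]
grip_width: 0.044
clock: 15.3
position: [0.4581, 0.1035, 0.0781]
tool_rot: [-3.14, 0.0, 1.577]
force: [-2.0, -1.6, 13.6]
grip_width: 0.018
clock: 15.9
position: [0.4584, 0.1034, 0.1386]
tool_rot: [-3.141, 0.0, 1.577]
force: [0.2, 0.0, -3.1]
grip_width: 0.0179
```

```bash
python3 -m jog '[{"delta_pos":[20,-10,0],"spin":0,"claw":1},{"delta_pos":[50,-22,0],"spin":0,"claw":1},{"delta_pos":[80,-36,0],"spin":0,"claw":1},{"delta_pos":[110,-50,0],"spin":0,"claw":1},{"delta_pos":[137,-62,0],"spin":0,"claw":1},{"delta_pos":[150,-68,0],"spin":0,"claw":1},{"delta_pos":[153,-69,0],"spin":0,"claw":1},{"delta_pos":[153,-69,0],"spin":0,"claw":1}]'
python3 snap.py s6 250 180 140 295 205 0
python3 - <<'E'
from h import *
s=bot.observe();p=s['position'];print(p)
t=np.linspace(0,6.28,90)
r=np.array([proj('scene',[p[0]+.027*np.cos(a),p[1]+.027*np.sin(a),p[2]-.0781]) for a in t])
q=(r-[225,135])*395/140+[395,0]; print('ring predicted in crop',q.min(0),q.max(0))
E
```

```text
clock: 16.7
position: [0.6107, 0.0345, 0.1375]
tool_rot: [-3.139, -0.0, 1.577]
force: [-0.5, 0.1, -2.8]
grip_width: 0.018
[0.61038169 0.03500689 0.1381069 ]
ring predicted in crop [581.30255639 139.93020886] [650.89925213 198.28317905]
```

View pics/s6.png

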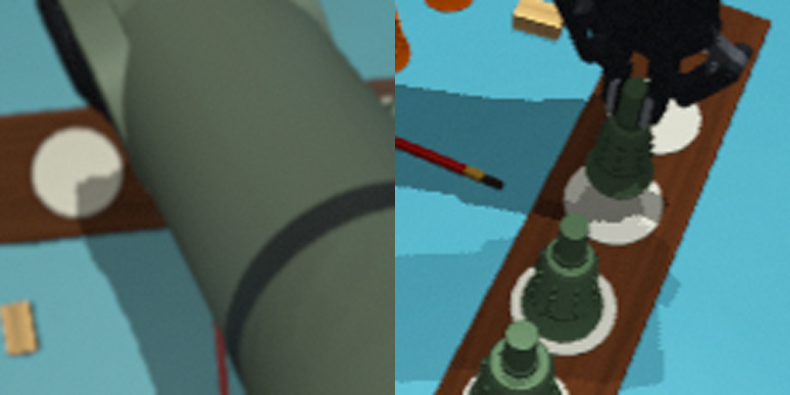

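Bell_104 hangs over pad_2 (mouth edge at 585–655 against a predicted 581–651, about 2 mm off), and bell_120 is centred on pad_3. I'll lower it.

```bash
python3 -m jog '[{"delta_pos":[1,0,-12],"spin":0,"claw":1},{"delta_pos":[1,0,-24],"spin":0,"claw":1},{"delta_pos":[1,0,-32],"spin":0,"claw":1},{"delta_pos":[1,0,-36],"spin":0,"claw":1},{"delta_pos":[1,0,-39],"spin":0,"claw":1},{"delta_pos":[1,0,-40],"spin":0,"claw":1},{"delta_pos":[1,0,-41],"spin":0,"claw":1},{"delta_pos":[1,0,-41],"spin":0,"claw":1}]'
python3 -m jog '[{"delta_pos":[0,0,-1],"spin":0,"claw":1},{"delta_pos":[0,0,-1],"spin":0,"claw":1}]'
python3 -m jog '[{"delta_pos":[0,0,-1],"spin":0,"claw":1},{"delta_pos":[0,0,-1],"spin":0,"claw":1}]'
```

```text
clock: 17.6
position: [0.6115, 0.035, 0.0973]
tool_rot: [-3.14, -0.0, 1.577]
force: [0.3, -1.1, -2.7]
grip_width: 0.0179
clock: 17.8
position: [0.6116, 0.035, 0.0964]
tool_rot: [-3.14, 0.0, 1.577]
force: [-0.0, -0.4, -3.5]
grip_width: 0.018
clock: 18.0
position: [0.6116, 0.035, 0.0953]
tool_rot: [-3.14, 0.0, 1.577]
force: [-0.4, 0.2, -2.7]
grip_width: 0.0181
```

```bash
python3 -m jog '[{"delta_pos":[0,0,-0.7],"spin":0,"claw":1},{"delta_pos":[0,0,-0.7],"spin":0,"claw":1},{"delta_pos":[0,0,-0.7],"spin":0,"claw":0.75},{"delta_pos":[0,0,-0.7],"spin":0,"claw":0.6},{"delta_pos":[0,0,0],"spin":0,"claw":0.3},{"delta_pos":[0,0,0],"spin":0,"claw":0},{"delta_pos":[0,0,25],"spin":0,"claw":0},{"delta_pos":[0,0,70],"spin":0,"claw":0}]'
python3 -m jog '[{"delta_pos":[-30,35,0],"spin":0,"claw":0},{"delta_pos":[-60,70,0],"spin":0,"claw":0},{"delta_pos":[-90,105,0],"spin":0,"claw":0},{"delta_pos":[-115,145,0],"spin":0,"claw":0},{"delta_pos":[-135,185,0],"spin":0,"claw":0},{"delta_pos":[-150,225,0],"spin":0,"claw":0},{"delta_pos":[-155,248,-5],"spin":0,"claw":0},{"delta_pos":[-155,248,-5],"spin":0,"claw":0}]'
python3 snap.py s7 150 215 140 290 120 0
python3 -c "
from h import *
s=bot.observe();print(s['position'],s['clock'])
for n in P: print(n,(proj(n,[*s['position'][:2],.088])-([80,145] if n=='top' else [220,50]))*395/140)"
```

```text
clock: 18.8
position: [0.61, 0.0348, 0.1637]
tool_rot: [-3.135, 0.0, 1.578]
force: [0.9, -1.6, 0.4]
grip_width: 0.0853
clock: 19.6
position: [0.4534, 0.2863, 0.1585]
tool_rot: [-3.135, -0.001, 1.582]
force: [0.2, -0.5, 0.1]
grip_width: 0.0854
[0.45488628 0.2827413  0.15853234] 19.7
scene [211.93281971 124.17180153]
top [160.7841788  228.27741994]
```

View pics/s7.png

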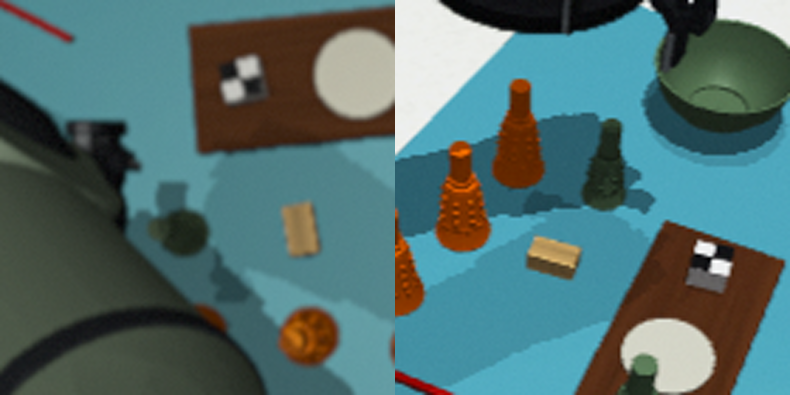

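Bell_088's shank top is at (216,125) in the scene crop against a predicted (212,124), and at (160,228) in the top crop against (161,228). I'll descend.

```bash
python3 -m jog '[{"delta_pos":[2,0,-30],"spin":0,"claw":0},{"delta_pos":[2,0,-60],"spin":0,"claw":0},{"delta_pos":[2,0,-80],"spin":0,"claw":0},{"delta_pos":[2,0,-94],"spin":0,"claw":0},{"delta_pos":[2,0,-95],"spin":0,"claw":0},{"delta_pos":[2,0,-95],"spin":0,"claw":0.3},{"delta_pos":[2,0,-95],"spin":0,"claw":0.5},{"delta_pos":[2,0,-95],"spin":0,"claw":0.6}]' 50
python3 -m jog '[{"delta_pos":[0,0,0],"spin":0,"claw":0.7},{"delta_pos":[0,0,0],"spin":0,"claw":0.8},{"delta_pos":[0,0,0],"spin":0,"claw":0.9},{"delta_pos":[0,0,0],"spin":0,"claw":1},{"delta_pos":[0,0,0],"spin":0,"claw":1},{"delta_pos":[0,0,0],"spin":0,"claw":1}]' 60
python3 -m jog '[{"delta_pos":[0,0,5],"spin":0,"claw":1},{"delta_pos":[0,0,20],"spin":0,"claw":1},{"delta_pos":[0,0,40],"spin":0,"claw":1},{"delta_pos":[0,0,55],"spin":0,"claw":1},{"delta_pos":[0,0,60],"spin":0,"claw":1},{"delta_pos":[0,0,60],"spin":0,"claw":1}]' 60
```

```text
clock: 20.5
position: [0.4574, 0.2829, 0.0645]
tool_rot: [-3.137, -0.0, 1.578]
force: [-0.2, -0.1, -0.0]
grip_width: 0.0443
clock: 21.1
position: [0.4576, 0.2832, 0.0651]
tool_rot: [-3.137, -0.001, 1.578]
force: [-2.8, -0.8, 10.6]
grip_width: 0.0183
clock: 21.7
position: [0.458, 0.2833, 0.126]
tool_rot: [-3.139, -0.001, 1.578]
force: [0.0, 0.1, -2.6]
grip_width: 0.018
```

```bash
python3 -m jog '[{"delta_pos":[5,-20,0],"spin":0,"claw":1},{"delta_pos":[20,-50,0],"spin":0,"claw":1},{"delta_pos":[40,-80,0],"spin":0,"claw":1},{"delta_pos":[65,-110,0],"spin":0,"claw":1},{"delta_pos":[95,-135,0],"spin":0,"claw":1},{"delta_pos":[125,-150,0],"spin":0,"claw":1},{"delta_pos":[141,-154,0],"spin":0,"claw":1},{"delta_pos":[144,-154,0],"spin":0,"claw":1}]'
python3 snap.py s8 210 180 140 310 175 0
python3 - <<'E'
from h import *
s=bot.observe();p=s['position'];print(p)
t=np.linspace(0,6.28,90)
r=np.array([proj('scene',[p[0]+.0225*np.cos(a),p[1]+.0225*np.sin(a),p[2]-.0651]) for a in t])
q=(r-[240,105])*395/140+[395,0]; print('ring predicted in crop',q.min(0),q.max(0))
E
```

```text
clock: 22.5
position: [0.6031, 0.1278, 0.1248]
tool_rot: [-3.138, -0.001, 1.576]
force: [-0.3, 0.4, -0.9]
grip_width: 0.0178
[0.60140418 0.12945622 0.1250448 ]
ring predicted in crop [589.28190993 145.5587322 ] [643.9597238 188.6640053]
```

View pics/s8.png

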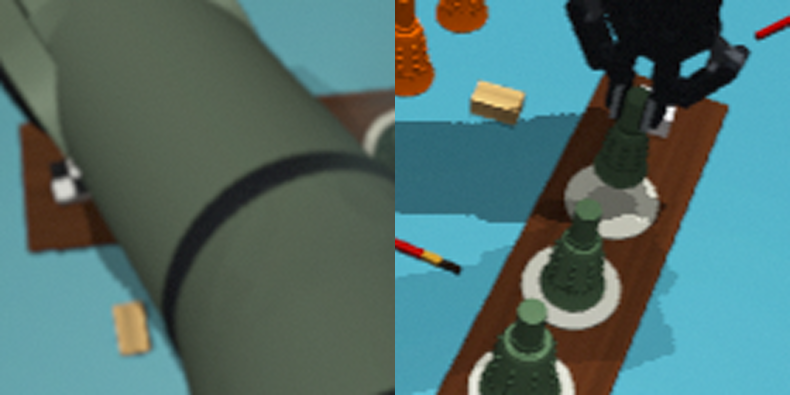

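Bell_088 is under the TCP over pad_1 (593–650 against a predicted 589–644, the same 2 mm camera bias as before). I'll lower it.

```bash
python3 -m jog '[{"delta_pos":[0,0,-12],"spin":0,"claw":1},{"delta_pos":[0,0,-24],"spin":0,"claw":1},{"delta_pos":[0,0,-32],"spin":0,"claw":1},{"delta_pos":[0,0,-36],"spin":0,"claw":1},{"delta_pos":[0,0,-39],"spin":0,"claw":1},{"delta_pos":[0,0,-40],"spin":0,"claw":1},{"delta_pos":[0,0,-41],"spin":0,"claw":1},{"delta_pos":[0,0,-41],"spin":0,"claw":1}]'
python3 -m jog '[{"delta_pos":[0,0,-1],"spin":0,"claw":1},{"delta_pos":[0,0,-1],"spin":0,"claw":1}]'
python3 -m jog '[{"delta_pos":[0,0,-1],"spin":0,"claw":1},{"delta_pos":[0,0,-1],"spin":0,"claw":1}]'
```

```text
clock: 23.4
position: [0.6015, 0.1295, 0.0842]
tool_rot: [-3.137, -0.001, 1.578]
force: [-0.1, -0.2, -2.8]
grip_width: 0.0181
clock: 23.6
position: [0.6016, 0.1295, 0.0833]
tool_rot: [-3.138, -0.001, 1.578]
force: [-0.8, 0.5, -2.2]
grip_width: 0.0179
clock: 23.8
position: [0.6017, 0.1294, 0.0823]
tool_rot: [-3.138, -0.001, 1.578]
force: [-0.1, -0.6, -0.9]
grip_width: 0.018
```

```bash
python3 -m jog '[{"delta_pos":[0,0,-0.5],"spin":0,"claw":1},{"delta_pos":[0,0,-0.5],"spin":0,"claw":1},{"delta_pos":[0,0,-0.5],"spin":0,"claw":0.75},{"delta_pos":[0,0,-0.5],"spin":0,"claw":0.6},{"delta_pos":[0,0,0],"spin":0,"claw":0.3},{"delta_pos":[0,0,0],"spin":0,"claw":0},{"delta_pos":[0,0,25],"spin":0,"claw":0},{"delta_pos":[0,0,75],"spin":0,"claw":0}]'
python3 -m jog '[{"delta_pos":[0,0,50],"spin":0,"claw":0},{"delta_pos":[-30,30,100],"spin":0,"claw":0},{"delta_pos":[-70,60,100],"spin":0,"claw":0},{"delta_pos":[-110,90,100],"spin":0,"claw":0},{"delta_pos":[-140,130,100],"spin":0,"claw":0},{"delta_pos":[-160,170,100],"spin":0,"claw":0},{"delta_pos":[-175,215,100],"spin":0,"claw":0},{"delta_pos":[-175,215,100],"spin":0,"claw":0}]'
python3 - <<'E'
from h import *
s=bot.observe();print(s['position'],s['clock'])
im={n:eyes.grab_frame(n) for n in P}
for n in P: cv2.imwrite(f'pics/end_{n}.png',im[n])
a=cv2.resize(im['top'][115:215,130:400],(790,292),interpolation=2); b=cv2.resize(im['scene'][110:370,190:370],(211,304),interpolation=2)
b=cv2.resize(im['scene'][110:370,190:370],None,fx=1.18,fy=1.18,interpolation=2)
o=np.zeros((600,790,3),np.uint8); o[:292]=a; o[292:292+b.shape[0],:b.shape[1]]=b[:308]; cv2.imwrite('pics/end.png',o)
i0=cv2.imread('pics/scene0.png'); print('big bell diff scene', np.abs(i0[300:365,215:275].astype(int)-im['scene'][300:365,215:275]).mean(), 'top',np.abs(cv2.imread('pics/top0.png')[125:180,345:390].astype(int)-im['top'][125:180,345:390]).mean())
E
```

```text
clock: 24.6
position: [0.5999, 0.1289, 0.1552]
tool_rot: [-3.132, -0.0, 1.578]
force: [1.8, 0.1, 0.4]
grip_width: 0.0852
clock: 25.4
position: [0.4213, 0.3499, 0.2558]
tool_rot: [-3.132, -0.003, 1.586]
force: [0.1, -0.6, -0.0]
grip_width: 0.0851
[0.42126358 0.34988632 0.25578908] 25.4
big bell diff scene 4.0976923076923075 top 4.017373737373737
```

View pics/end.png

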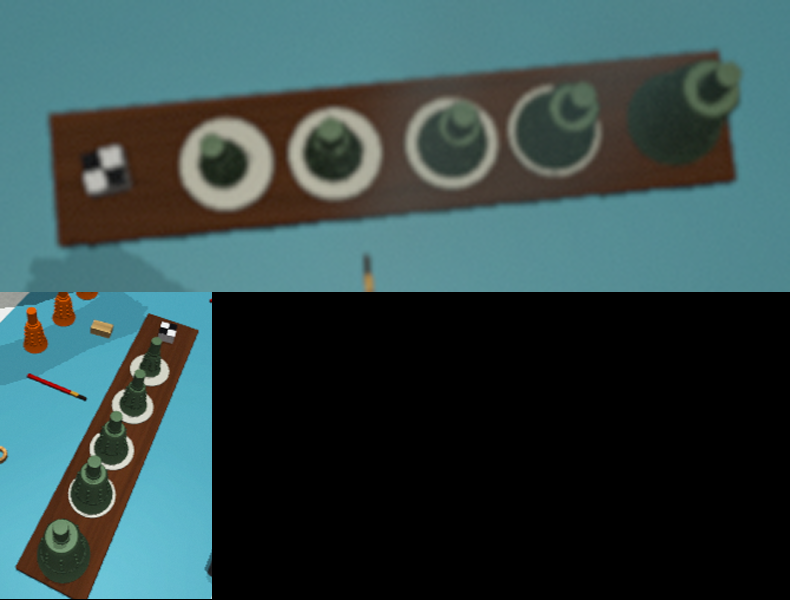

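The last picture shows all four bells upright in falling order from the big bell. Each dark mouth is concentric with its pad in the top view to about 3–4 px in the crop, roughly 3 mm. I'll hand in.

```bash
python3 -c "
from workcell import bot
print(bot.job_done())"
```

```text
the job is handed in; nothing more can be done
None
```

I gripped each loose bell by its shank and lowered it onto its pad in 1 mm steps. From the big bell outwards the row is bell_136 on pad_4, bell_120 on pad_3, bell_104 on pad_2 and bell_088 on pad_1. I handed the job in at about 25 s of the 101 s allowed, and no verdict was reported.

- **Placing:** in the last pictures all four bells stand upright and centred on their pads, to about 3 mm judged by eye. Release heights matched the expected 17 mm pad top to within about 1 mm.
- **Forces:** the largest wrist force I read was about 14 N. That came from reading at the end of each move, not continuously.
- **Big bell:** it looks unmoved in both views. The before/after picture difference was small but not zero (about 4 grey levels on average), and I did not measure its position separately.
- **Robot:** the arm ended well clear with the gripper open.
- **Disagreements:** the two cameras differed by 3–7 mm in x, so I used the average, and the gripped bells' positions agreed with it. For the last two bells the mouth edges sat about 2 mm off the scene camera's prediction.

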